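# Tap in the wedge that holds the sorting box

## Robot

A 7-joint arm with a two-finger parallel gripper is mounted at the origin on the work surface. World frame = base frame: x ahead of the robot, y to its left, z up, the work surface at z = 0. Lengths are in mm, angles in rad, forces in N, time in s.
With the tool pointing down it reaches from about 400 to 850 mm from the base axis. Payload 10.4 kg.
Tool frame: the origin (TCP) lies at the very end of the fingers, on their centre line; the grasp point (between the pads) lies 19 mm behind it; z points along the fingers, y is the direction in which the jaws open and shut (so a half turn about z gives the same grasp; the last joint's range is limited). The gripper opens to 87 mm and grips with 3 to 60 N. Pads are 19 mm wide; open, the fingers measure 117 mm over their backs; the gripper's body (75 mm by 190 mm) begins 51 mm behind the grasp point.
Start: joints at [-1.174, 0.332, -0.065, 1.46, 0.022, 1.35, -0.088], TCP at [254.726, 570.76, 222.576] pointing down, gripper open.
Joint ranges: [-2.6, 2.6], [-0.5, 2.12], [-1.47, 1.34], [0.16, 2.42], [-1.27, 4.41], [0.06, 2.06], [-2.6, 2.6]. Speed limits (rad/s): [2.22, 2.22, 2.79, 2.79, 3.14, 3.14, 3.14].

## Interface

Orientations are given as a unit quaternion [w, x, y, z].
In Python, from bench import robot gives the robot as it stands. The module is installed in compiled form; this text tells all that it offers.
- The arm moves only by the tool move_arm, never from a script. Its argument "steps" is a list of rows, each an object with "jaw": the finger opening in mm, from 0 to 87; "xyz": the shift along the tool's x, y, z in mm, a list of three; "twist": the turn, a rotation vector about the tool's x, y, z in rad, a list of three. In form: [{"jaw": jaw, "xyz": [tx, ty, tz], "twist": [rx, ry, rz]}, ...]. A call has 1 to 10 rows; each row shifts and turns the commanded pose from where the row before left it, along the tool's axes as they then stand; what a row does not reach is not made up. A row lasts 1/8 s, in which the tool goes at most 62.5 mm and 10.7 degrees, less where a joint would pass 70% of its speed; a pose out of reach is approached as far as the arm can. A call is refused whole if a number of a shift passes 62.5 or a number of a turn 0.188, either way. A call with a gripper value outside its range is refused whole. The fingers move at their own pace and stop on an object; "grip_force" is the grip in N (left out, the last holds). Time passes only in rows, so rows that do not move let the fingers close. It gives the time, the measured TCP pose, the force and the opening at its end, in the units of the state.
- robot.sense(): the state, without advancing time (a new reading comes with each control period).
- robot.read_camera(name): name is "side" or "top"; returns a dict with "color" (420x560x3 uint8, red, green, blue), "fovy" (degrees; the focal length in pixels is half the picture's height over the tangent of half this angle, whatever the lens; pixels are square), "cx", "cy" (the principal point, pixels), "position" and "rotation" of the camera in the world. Camera axes: x right, y up, looking along -z (the intrinsics and any distortion apply to the point x, -y, -z); pixel columns grow to the right and rows downward; lengths in mm; the calibration is good to about 2 mm. A picture is of the moment at which its call begins. There is no depth.
- robot.sign_off(): hands the job in, once; it reports no verdict.
The state is a dict: "t": time; "qpos": joint angles; "joint_velocities": joint speeds; "joint_efforts": joint torques, N m; "tcp_pos": TCP position; "tool_rot": TCP orientation; "ft_force": force on the tool from outside, world axes, zero at the start; "moment": the same for the moment, N m; "width": finger opening in mm.
Only numpy, scipy, OpenCV 4.12 (cv2) and the standard library are available. Lean on these libraries where they do the work, as an engineer would, in place of code of your own. Each camera call takes 0.05 s, during which the arm holds its last target. There are 200 camera calls.

## Task

The sorting box sits loose in its bamboo cradle: pick up the wooden mallet by its handle and gently tap the butt of the wedge with the mallet head, drawing the mallet back between taps, until a firm tap no longer moves the wedge and the box is held tight. Do not hit hard, let nothing but the mallet head touch the wedge, keep gripper and mallet off the box, and leave the loose acrylic shapes where they are. Then lay the mallet back on its rest as it lay before.

Things in the scene. Friction and masses are not known exactly. Their poses are not given: they have to be found in the camera images.
- cradle: Fixed bamboo cradle; base plate 20 mm thick, x -45 to 225, y -80 to 90 mm in its frame. Origin: shelf level, under the rail's inner face, beside the box's middle. +y: the way the wedge is driven; +x: from the rail across to box and back fence. Rail: x -22 to 0, y -70 to 80 mm, top 60 mm above the shelf. Place and yaw vary.
- fence_side (a point): Point on the cradle base where the back fence stands, roughly (x 154, z 20 mm in the cradle frame). The fence, top 65 mm above the shelf, is adjustable and set differently each time (several mm), so how far the wedge must go, 25 to 95 mm from its start, is not known beforehand and must be felt.
- wedge: Wooden wedge lying level along the rail, 200 mm long, 40 mm high (22 to 62 mm above the shelf). Slides along the cradle's y only and stays where left. Origin: bottom corner of the thin end, rail side; same axes as the cradle. 8 mm thick at the origin, 36 mm at y = -140 mm, then a straight 36 mm shank to the butt at y = -200 mm; the taper (1 in 5) faces the box.
- wedge_point (a point): Middle height of the wedge's thin end. Feel of the wedge: 4 N of dry friction alone, 4 to 9 N while it shifts the box, and when the box meets the fence the force climbs 1 to 4 N per mm. It holds for sure once a slow tap (10 to 30 mm/s) that rises to 11 to 17 N advances it less than about 1.5 mm; taps under 10 N may leave it loose, over 25 N is too hard.
- wedge_butt (a point): Centre of the wedge's flat butt face (36 mm wide, 40 mm high), 42 mm above the shelf, struck towards the cradle's +y. Box, rail and base stay at least 20 mm ahead (+y) of the butt even when it is home; behind it and to its sides is only the bare shelf.
- sorter: White light-up sorting box, about 0.35 kg, 120 mm (x) by 140 mm (y) by 85 mm high, loose on the cradle base between wedge and fence; dark shape openings and a round black rocker switch on top. Origin: centre of its underside. A round wooden bumper post, standing out 12 mm from the middle of its -x side, is what the wedge presses.
- mallet: Wooden mallet, 0.14 kg, lying level. Origin: centre of the underside of its head, a block 36 (x) by 80 (y) by 36 mm high with flat striking faces at y = +40 and -40 mm. Handle: flat-sided, 18 mm wide (y), 20 mm high, from the head to x = -200 mm, its middle 18 mm above the origin.
- mallet_head (a point): Centre of the mallet's head, 18 mm above its underside. Hold the handle from above (fingers closing along the mallet's y), about 55 mm behind this point, with a strong grip (over 80 N; a weak one lets the handle twist in a 14 N tap), and move it sideways along the mallet's y to tap.
- rest: Fixed bamboo mallet rest. Origin: shelf level, under the centre of the head's platform (44 mm x by 100 mm y, top at 30 mm). The handle lies along its -x over a bar at x = -150 mm (top at 38 mm), between two ears 48 mm apart that rise to 60 mm. Between platform and bar is only a 10 mm thick strip, so fingers have room. Place and yaw vary.
- rest_seat (a point): Where the centre of the mallet head's underside lies when the mallet is on its rest: top of the platform, 30 mm above the shelf, same axes as the rest.
- square_block: Bystander: frosted acrylic square block, 45 x 45 x 30 mm high. Origin: centre of its underside.
- cylinder_block: Bystander: amber acrylic cylinder, 46 mm across, 30 mm high. Origin: centre of its underside.
- triangle_block: Bystander: violet acrylic triangle, 52 mm sides, 30 mm high. Origin: centre of its underside.
- half_block: Bystander: green acrylic half-circle, 56 mm wide, 30 mm high. Origin: on its underside, near its middle.

How it is judged:
By the outcome, as a careful person would: the job done as asked, in the order asked, and still so for the second after the job is handed in, with the robot touching nothing.
It also fails if it takes over 54 s, if anything falls off the work surface, if the arm or the gripper's body presses on something with over 40 N, if the wrist force passes 120 N, or if a joint passes its speed limit or range.

## Working session

There is one attempt and no reset: what is moved stays moved. The work goes in short steps, Python scripts to look and compute and a tool call to move; the robot and the scene stay as the last step left them, time stands still between calls to the robot, and variables do not carry over. Pictures are saved under pics/ and viewed, about 8 in all and at most 12, crops included, and the job is handed in when it is done.

Besides the shell and the picture viewer there is one more tool, called after ">>>" as name(argument=value, ...) on one line, values as JSON. move_arm: Moves the arm, as the interface text tells. Its arguments: {"type":"object","properties":{"steps":{"type":"array"},"grip_force":{"type":"number"}},"required":["steps"]}

```bash
mkdir -p pics; python3 - <<'E'
from bench import robot
import cv2
for n in("top","side"):
    c=robot.read_camera(n); cv2.imwrite(f"pics/{n}0.png",c["color"][:,:,::-1])
    print(n,{k:v for k,v in c.items() if k!="color"})
print(robot.sense())
E
```

```text
top {'fovy': 50.78231629742946, 'cx': 276.05208362576474, 'cy': 209.6061861461239, 'position': array([ 468.98580947,   29.50760371, 1083.4308904 ]), 'rotation': array([ 0.71334173,  0.04959259, -0.03767599, -0.69804346])}
side {'fovy': 46.45967976704261, 'cx': 282.9449434261797, 'cy': 213.20880180522047, 'position': array([ 394.98038993, -904.83533225,  755.52372835]), 'rotation': array([ 0.87916687,  0.4658147 , -0.03822778, -0.09284896])}
{'t': 0.1, 'qpos': array([-1.17360063,  0.33279684, -0.06468799,  1.46086782,  0.02159284,
        1.34989103, -0.08849744]), 'joint_velocities': array([ 0.00101798, -0.00142319,  0.00193837, -0.00291271, -0.00050312,
        0.00181243,  0.00055232]), 'joint_efforts': array([ 7.65124405e-04, -6.24543142e+01,  2.40698084e-02, -3.90714812e+01,
       -6.15902455e-02,  3.65639257e-02,  1.28834422e-04]), 'tcp_pos': array([254.59921079, 570.4106863 , 221.83584735]), 'tool_rot': array([-1.05271678e-04,  2.08355512e-01,  9.78052953e-01, -6.25207749e-04]), 'ft_force': array([0.54263946, 0.70954021, 0.32342285]), 'moment': array([ 0.03457215, -0.0503746 , -0.02905119]), 'width': 86.71525171109114}
```

View pics/top0.png

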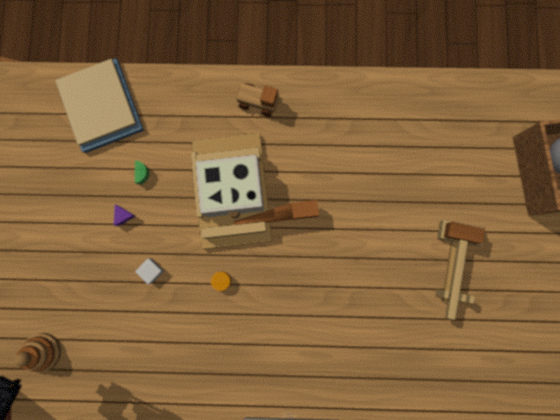

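View pics/side0.png

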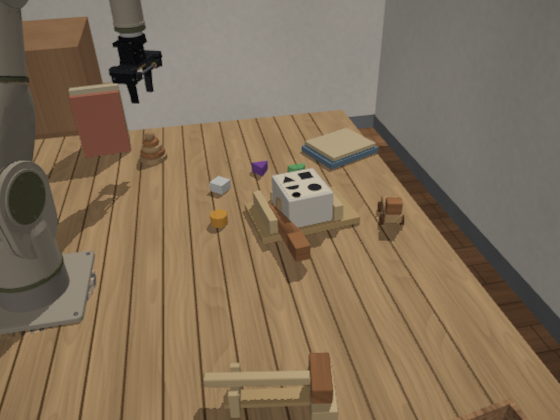

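The top view shows the mallet on its rest, with the head at about (463,232) and the handle running down to (453,318). The cradle and box are at (230,190), and the wedge butt is at about (318,209). In the side view the mallet head is at (320,375) and the wedge butt at (298,245).

```bash
cat >h.py <<'E'
import numpy as np, cv2
from scipy.spatial.transform import Rotation as R
def cam(c):
    f=210/np.tan(np.radians(c["fovy"]/2)); q=c["rotation"]
    return f,c["cx"],c["cy"],np.array(c["position"]),R.from_quat([q[1],q[2],q[3],q[0]]).as_matrix()
def ray(c,uv):
    f,cx,cy,p,M=cam(c); d=M@np.array([(uv[0]-cx)/f,-(uv[1]-cy)/f,-1]); return p,d/np.linalg.norm(d)
def onz(c,uv,z):
    p,d=ray(c,uv); return p+d*(z-p[2])/d[2]
def proj(c,X):
    f,cx,cy,p,M=cam(c); v=M.T@(np.array(X)-p); return np.array([cx-f*v[0]/v[2],cy+f*v[1]/v[2]])
def tri(c1,u1,c2,u2):
    p,d=ray(c1,u1);q,e=ray(c2,u2)
    s=np.linalg.lstsq(np.c_[d,-e],q-p,rcond=None)[0]
    a,b=p+d*s[0],q+e*s[1]; return (a+b)/2,np.linalg.norm(a-b)
E
python3 - <<'E'
import cv2,numpy as np
from bench import robot
def crop(n,x,y,w,k):
    im=cv2.imread(f"pics/{n}0.png"); h=w*3//4
    c=cv2.resize(im[y:y+h,x:x+w],(400,300),interpolation=cv2.INTER_CUBIC)
    for i in range(0,w,20):
        u=int(i*400/w); cv2.line(c,(u,0),(u,6),(0,0,255),1); cv2.putText(c,str(x+i),(u,16),0,.35,(255,255,255),1)
    for j in range(0,h,20):
        v=int(j*400/w); cv2.line(c,(0,v),(6,v),(0,0,255),1); cv2.putText(c,str(y+j),(8,v+4),0,.35,(255,255,255),1)
    return c
A=crop("top",400,210,160,0);B=crop("side",200,330,160,0)[:300];C=crop("top",190,130,140,0);D=crop("side",240,160,140,0)
B=cv2.resize(B,(400,300))
cv2.imwrite("pics/c1.png",np.vstack([np.hstack([A,B]),np.hstack([C,D])]))
E
```

```text
(no output)
```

View pics/c1.png

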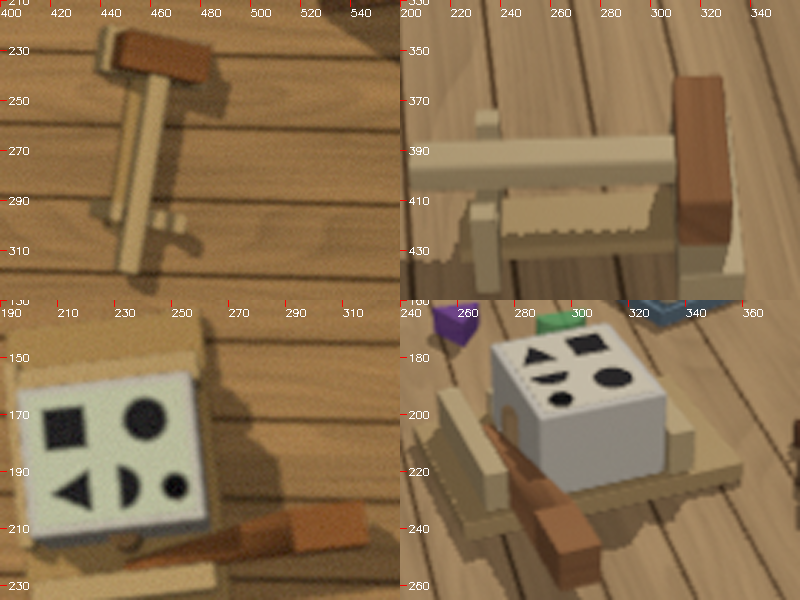

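The crops show the mallet lying square on its rest, with clear handle edges and the top face of the head visible in both views. The wedge runs along the rail and its butt stands clear. Next I measure with colour masks.

```bash
python3 - <<'E'
from h import *
from bench import robot
C={n:robot.read_camera(n) for n in("top","side")}
out=[]
for n,(x0,y0,x1,y1) in {"top":(400,200,520,340),"side":(190,330,360,420)}.items():
    im=cv2.resize(C[n]["color"][y0:y1,x0:x1],None,fx=4,fy=4,interpolation=cv2.INTER_CUBIC)
    hsv=cv2.cvtColor(im,cv2.COLOR_RGB2HSV)
    im16=im.astype(int); 
    red=((im16[:,:,0]-im16[:,:,1]>0.36*im16[:,:,0])&(im16[:,:,0]>60)).astype(np.uint8)
    k,l,s,ce=cv2.connectedComponentsWithStats(red)
    for i in 1+np.argsort(-s[1:,4])[:2]:
        m=(l==i).astype(np.uint8); ct=max(cv2.findContours(m,0,2)[0],key=cv2.contourArea)
        ap=cv2.approxPolyDP(cv2.convexHull(ct),7,True)[:,0]
        print(n,s[i],"poly",np.round(((ap+.5)/4-.5+[x0,y0]),1).tolist(), "V", [int(np.median(hsv[l==i][:,j])) for j in range(3)])
    out.append(cv2.resize(np.where(red[...,None]>0,im//2+np.array([0,0,127],np.uint8),im).astype(np.uint8)[:,:,::-1],(400,500 if n=="top" else 300)))
for n,(x0,y0,x1,y1) in {"top":(215,190,335,230),"side":(260,195,320,265)}.items():
    im=cv2.resize(C[n]["color"][y0:y1,x0:x1],None,fx=4,fy=4,interpolation=cv2.INTER_CUBIC); im16=im.astype(int)
    hsv=cv2.cvtColor(im,cv2.COLOR_RGB2HSV)
    red=((im16[:,:,0]-im16[:,:,1]>0.36*im16[:,:,0])&(im16[:,:,0]>60)).astype(np.uint8)
    k,l,s,ce=cv2.connectedComponentsWithStats(red)
    for i in 1+np.argsort(-s[1:,4])[:2]:
        m=(l==i).astype(np.uint8); ct=max(cv2.findContours(m,0,2)[0],key=cv2.contourArea)
        ap=cv2.approxPolyDP(cv2.convexHull(ct),5,True)[:,0]
        print("W",n,s[i],"poly",np.round(((ap+.5)/4-.5+[x0,y0]),1).tolist())
# expected layout check: project from eyeballed top corners at z=66
for uv in[(451.2,222),(485.2,228.8),(482,243.2),(448,236)]:
    X=onz(C["top"],uv,66); print("headcorner",X.round(1),"side->",proj(C["side"],X).round(1))
for uv,z in[((316.5,205.5),62),((319,220),62)]:
    X=onz(C["top"],uv,z); print("butt",X.round(1),"side->",proj(C["side"],X).round(1))
a=cv2.resize(C["side"]["color"][340:420,270:370],(800,600),interpolation=cv2.INTER_CUBIC)
E
```

```text
top [ 182   91  155   82 7999] poly [[447.1, 224.4], [452.6, 222.4], [481.9, 228.6], [481.9, 240.4], [473.6, 242.6], [445.1, 235.6]] V [13, 177, 115]
top [187 101   1   2   2] poly [[446.4, 225.1]] V [13, 167, 82]
side [564 279   2   8  10] poly [[330.6, 399.4]] V [12, 154, 87]
side [568 243   1   2   2] poly [[331.6, 390.6]] V [12, 156, 94]
W top [   77    40   336    95 13049] poly [[316.9, 200.1], [316.4, 215.9], [273.1, 220.9], [233.9, 222.4], [284.1, 204.9], [306.6, 200.1]]
W side [ 78 137   3   2   3] poly [[279.6, 229.1]]
headcorner [ 574.8 -354.5   66. ] side-> [328.3 352. ]
headcorner [ 560.8 -431.4   66. ] side-> [333.  390.2]
headcorner [ 527.7 -423.    66. ] side-> [312.  389.6]
headcorner [ 542.4 -346.4   66. ] side-> [309.4 351.5]
butt [607.2 -45.7  62. ] side-> [305.  245.7]
butt [573.4 -51.8  62. ] side-> [291.1 249.4]
```

```bash
python3 - <<'E'
import cv2,numpy as np
def crop(n,x,y,w,h,k):
    im=cv2.imread(f"pics/{n}0.png")
    c=cv2.resize(im[y:y+h,x:x+w],None,fx=k,fy=k,interpolation=cv2.INTER_CUBIC)
    for i in range(0,w,10):
        cv2.line(c,(i*k,0),(i*k,6),(0,0,255),1); cv2.putText(c,str(x+i),(i*k,16),0,.35,(255,255,255),1)
    for j in range(0,h,10):
        cv2.line(c,(0,j*k),(6,j*k),(0,0,255),1); cv2.putText(c,str(y+j),(8,j*k+4),0,.35,(255,255,255),1)
    return c
T=crop("top",265,190,65,75,6); S=crop("side",250,195,65,75,6)
T2=crop("side",195,345,154,75,5)
cv2.imwrite("pics/c2.png",np.hstack([T,S]))
cv2.imwrite("pics/c3.png",T2)
E
```

```text
(no output)
```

View pics/c2.png

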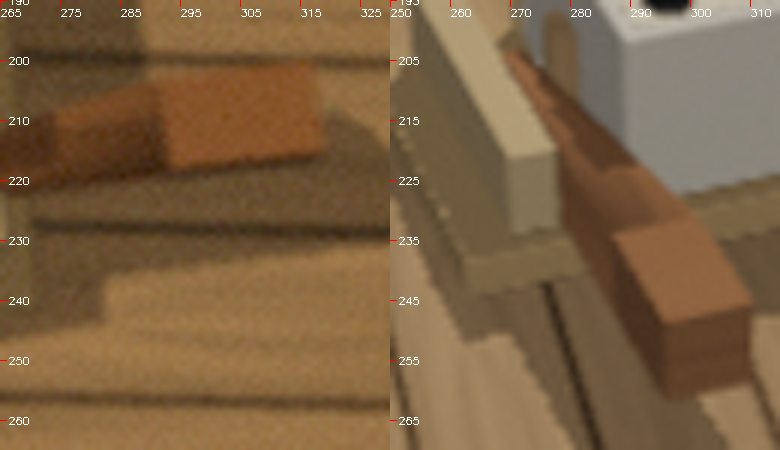

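View pics/c3.png

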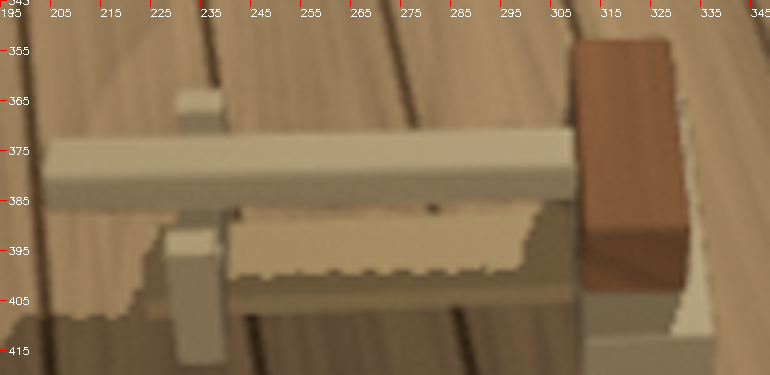

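The butt's top corners are at (317.8,200.3) and (319.2,215.3) in the top view, and at (309.7,245.8) and (295.8,248.8) in the side view. The head's top corners in the side view are (309.6,353), (328.6,352.8), (332.6,390.5) and (311.6,390.5). The handle end is at (204,377).

```bash
python3 - <<'E'
from h import *
from bench import robot
C={n:robot.read_camera(n) for n in("top","side")}
t,s=C["top"],C["side"]
P={"head+x+y":((451.2,222),(328.6,352.8)),"head+x-y":((485,228.8),(332.6,390.5)),"head-x-y":((482,243.2),(311.6,390.5)),"head-x+y":((448,236),(309.6,353)),
"hend+y":((447.5,318),(205,373.2)),"hend-y":((455.5,319.3),(203.4,380.8)),
"butt+x":((317.3,200),(309.3,245.5)),"butt-x":((318.8,215),(295.5,248.5))}
X={}
for k,(a,b) in P.items():
    X[k],e=tri(t,a,s,b); print(k,X[k].round(1),"err",round(e,1))
h=sum(X[k] for k in P if k.startswith("head"))/4; he=(X["hend+y"]+X["hend-y"])/2
d=h-he; print("head top ctr",h.round(1),"handle end",he.round(1),"yaw",np.arctan2(d[1],d[0]),"len",np.linalg.norm(d[:2]))
d=X["head+x+y"]+X["head-x+y"]-X["head+x-y"]-X["head-x-y"]; print("yaw from head",np.arctan2(-d[0],d[1]))
b=(X["butt+x"]+X["butt-x"])/2; d=X["butt+x"]-X["butt-x"]; print("butt top",b.round(1),"cyaw from butt",np.arctan2(d[1],d[0]))
# rail & fence edges for yaw (top view crop C, scale 400/140): rail top z=60, box top edge
g=lambda u,v:(190+u*.35,130+(v-300)*.35)
for nm,a,bb,z in[("rail top inner",g(8,585),g(214,563),60),("box front",g(32,540),g(206,518),105),("fence top front",g(20,390),g(198,352),65)]:
    A,B=onz(t,a,z),onz(t,bb,z); d=A-B; print(nm,A.round(1),B.round(1),"yaw",np.arctan2(-d[0],d[1]))
# wedge outer edge (rail-side) from butt-x corner to where visible (266,221)
A,B=onz(t,(318.8,215),62),onz(t,(265.5,221.3),62); d=B-A; print("wedge rail edge yaw",np.arctan2(-d[0],d[1]))
E
```

```text
head+x+y [ 575.  -355.1   64.4] err 0.2
head+x-y [ 560.5 -431.3   65.1] err 0.6
head-x-y [ 527.3 -423.6   64.5] err 0.9
head-x+y [ 542.6 -347.4   63.3] err 0.0
hend+y [ 357.7 -344.6   55.3] err 0.1
hend-y [ 354.8 -361.6   57.7] err 1.4
butt+x [618.6 -47.2  62. ] err 3.1
butt-x [584.4 -51.1  62.2] err 1.3
head top ctr [ 551.4 -389.4   64.3] handle end [ 356.3 -353.1   56.5] yaw -0.183830935046959 len 198.4262982091496
yaw from head -0.1931278838400197
butt top [601.5 -49.2  62.1] cyaw from butt 0.11603292999070229
rail top inner [544.6 240.7  60. ] [566.2  73.5  60. ] yaw 0.12798474756930195
box front [576.9 214.2 105. ] [597.1  78.7 105. ] yaw 0.14745524049256856
fence top front [705.7 237.1  65. ] [740.5  91.   65. ] yaw 0.23424430799638843
wedge rail edge yaw 0.13929538040049255
```

```bash
cat >>h.py <<'E'
def state(r):
    s=r.sense(); q=s["tool_rot"]; M=R.from_quat([q[1],q[2],q[3],q[0]]).as_matrix()
    return s,s["tcp_pos"],np.arctan2(M[1,1],M[0,1]),M
def rows(wps,jaw):
    "wps: list of (x,y,z,phi); prints tool-axis rows between successive poses"
    for a,b in zip(wps[:-1],wps[1:]):
        d=np.subtract(b[:3],a[:3]);p=a[3]
        print('{"jaw":%g,"xyz":[%.0f,%.0f,%.0f],"twist":[0,0,%.3f]},'%(jaw,d@[-np.sin(p),np.cos(p),0],d@[np.cos(p),np.sin(p),0],-d[2],p-b[3]))
E
python3 - <<'E'
from h import *
from bench import robot
s,p,phi,M=state(robot); print(p,phi,M.round(4).tolist())
r0,a0=np.hypot(*p[:2]),np.arctan2(p[1],p[0]); T=(514.1,-382.3); r1,a1=np.hypot(*T),np.arctan2(T[1],T[0])
pf=np.pi/2-.187-np.pi
N=20;w=[]
for k in np.linspace(0,1,N+1):
    r,a=r0+(r1-r0)*k,a0+(a1-a0)*k; w.append((r*np.cos(a),r*np.sin(a),p[2]+(200-p[2])*k,phi+(pf-phi)*k))
rows(w,87)
E
```

```text
[254.70855812 570.63813451 222.31385398] 1.1509878317240625 [[-0.9132, 0.4076, -0.0002], [0.4076, 0.9132, -0.0004], [0.0, -0.0004, -1.0]]
{"jaw":87,"xyz":[-56,-2,1],"twist":[0,0,0.145]},
{"jaw":87,"xyz":[-56,1,1],"twist":[0,0,0.145]},
{"jaw":87,"xyz":[-56,5,1],"twist":[0,0,0.145]},
{"jaw":87,"xyz":[-56,8,1],"twist":[0,0,0.145]},
{"jaw":87,"xyz":[-55,11,1],"twist":[0,0,0.145]},
{"jaw":87,"xyz":[-55,14,1],"twist":[0,0,0.145]},
{"jaw":87,"xyz":[-54,17,1],"twist":[0,0,0.145]},
{"jaw":87,"xyz":[-53,20,1],"twist":[0,0,0.145]},
{"jaw":87,"xyz":[-52,23,1],"twist":[0,0,0.145]},
{"jaw":87,"xyz":[-50,26,1],"twist":[0,0,0.145]},
{"jaw":87,"xyz":[-49,29,1],"twist":[0,0,0.145]},
{"jaw":87,"xyz":[-47,31,1],"twist":[0,0,0.145]},
{"jaw":87,"xyz":[-46,34,1],"twist":[0,0,0.145]},
{"jaw":87,"xyz":[-44,36,1],"twist":[0,0,0.145]},
{"jaw":87,"xyz":[-42,39,1],"twist":[0,0,0.145]},
{"jaw":87,"xyz":[-39,41,1],"twist":[0,0,0.145]},
{"jaw":87,"xyz":[-37,43,1],"twist":[0,0,0.145]},
{"jaw":87,"xyz":[-35,45,1],"twist":[0,0,0.145]},
{"jaw":87,"xyz":[-32,47,1],"twist":[0,0,0.145]},
{"jaw":87,"xyz":[-29,49,1],"twist":[0,0,0.145]},
```

>>> move_arm(steps=[{"jaw":87,"xyz":[-56,-2,0],"twist":[0,0,0.145]},{"jaw":87,"xyz":[-56,1,0],"twist":[0,0,0.145]},{"jaw":87,"xyz":[-56,5,0],"twist":[0,0,0.145]},{"jaw":87,"xyz":[-56,8,0],"twist":[0,0,0.145]},{"jaw":87,"xyz":[-55,11,0],"twist":[0,0,0.145]},{"jaw":87,"xyz":[-55,14,0],"twist":[0,0,0.145]},{"jaw":87,"xyz":[-54,17,0],"twist":[0,0,0.145]},{"jaw":87,"xyz":[-53,20,0],"twist":[0,0,0.145]},{"jaw":87,"xyz":[-52,23,0],"twist":[0,0,0.145]},{"jaw":87,"xyz":[-50,26,0],"twist":[0,0,0.145]}], grip_force=60)

```text
t: 1.55
tcp_pos: [615.3, 158.4, 222.5]
tool_rot: [0.0, 0.806, 0.592, 0.0]
ft_force: [-0.7, 0.3, -0.9]
width: 86.8
```

>>> move_arm(steps=[{"jaw":87,"xyz":[-49,29,0],"twist":[0,0,0.145]},{"jaw":87,"xyz":[-47,31,0],"twist":[0,0,0.145]},{"jaw":87,"xyz":[-46,34,0],"twist":[0,0,0.145]},{"jaw":87,"xyz":[-44,36,0],"twist":[0,0,0.145]},{"jaw":87,"xyz":[-42,39,0],"twist":[0,0,0.145]},{"jaw":87,"xyz":[-39,41,5],"twist":[0,0,0.145]},{"jaw":87,"xyz":[-37,43,5],"twist":[0,0,0.145]},{"jaw":87,"xyz":[-35,45,5],"twist":[0,0,0.145]},{"jaw":87,"xyz":[-32,47,5],"twist":[0,0,0.145]},{"jaw":87,"xyz":[-29,49,5],"twist":[0,0,0.145]}])

```text
t: 2.8
tcp_pos: [518.7, -383.2, 197.3]
tool_rot: [0.0, 0.996, -0.091, 0.0]
ft_force: [0.7, -0.6, 0.7]
width: 86.8
```

```bash
cat >go.py <<'E'
from h import *
from bench import robot
import sys
x,y,z,ph,n=map(float,sys.argv[1:6])
s,p,phi,M=state(robot); print("t",s["t"],"p",p.round(1),"phi",round(phi,3),"q",s["qpos"].round(2),"F",s["ft_force"].round(1),"w",round(s["width"],1),"tilt",M[:2,2].round(4))
P=np.array([*p,phi]);T=np.array([x,y,z,ph]); rows([P+(T-P)*k for k in np.linspace(0,1,int(n)+1)],0)
E
python3 go.py 514.1 -382.3 31 -1.758 5
```

```text
t 2.8 p [ 518.7 -383.2  197.3] phi -1.753 q [-0.03  0.49  0.83  1.48 -0.36  1.34 -0.93] F [ 0.7 -0.6  0.7] w 86.8 tilt [ 0.0002 -0.    ]
{"jaw":0,"xyz":[-1,-0,33],"twist":[0,0,0.001]},
{"jaw":0,"xyz":[-1,-0,33],"twist":[0,0,0.001]},
{"jaw":0,"xyz":[-1,-0,33],"twist":[0,0,0.001]},
{"jaw":0,"xyz":[-1,-0,33],"twist":[0,0,0.001]},
{"jaw":0,"xyz":[-1,-0,33],"twist":[0,0,0.001]},
```

>>> move_arm(steps=[{"jaw":87,"xyz":[-4,0,40],"twist":[0,0,0.005]},{"jaw":87,"xyz":[0,0,40],"twist":[0,0,0]},{"jaw":87,"xyz":[0,0,40],"twist":[0,0,0]},{"jaw":87,"xyz":[0,0,30],"twist":[0,0,0]},{"jaw":87,"xyz":[0,0,16],"twist":[0,0,0]},{"jaw":87,"xyz":[0,0,0],"twist":[0,0,0]}])

```text
t: 3.55
tcp_pos: [515.3, -380.9, 31.0]
tool_rot: [-0.0, 0.996, -0.091, -0.001]
ft_force: [0.2, 0.1, 0.4]
width: 87.0
```

```bash
python3 go.py 514.1 -382.3 31 -1.758 1; python3 - <<'E'
from bench import robot
import cv2,numpy as np
t=robot.read_camera("top")["color"][200:340,400:540,::-1];s=robot.read_camera("side")["color"][320:420,190:360,::-1]
cv2.imwrite("pics/g1.png",np.hstack([cv2.resize(t,(400,400),interpolation=2),cv2.resize(s,(400,400),interpolation=2)]))
E
```

```text
t 3.55 p [ 515.3 -380.9   31. ] phi -1.754 q [ 0.03  0.64  0.73  1.64 -0.48  1.05 -0.85] F [0.2 0.1 0.4] w 87.0 tilt [-0.0012  0.0007]
{"jaw":0,"xyz":[-1,2,-0],"twist":[0,0,0.004]},
```

View pics/g1.png

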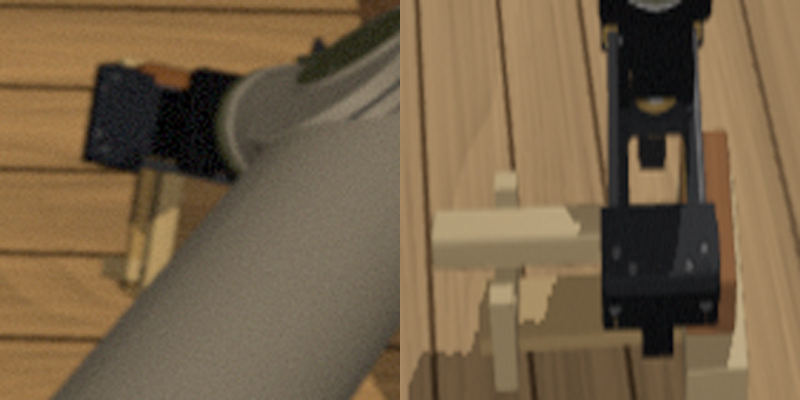

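The fingers straddle the handle behind the head, and the gripper body stays above the head. I will close the gripper now, then lift a little and check.

>>> move_arm(steps=[{"jaw":87,"xyz":[0,1,0],"twist":[0,0,0.003]},{"jaw":10,"xyz":[0,0,0],"twist":[0,0,0]},{"jaw":10,"xyz":[0,0,0],"twist":[0,0,0]},{"jaw":10,"xyz":[0,0,0],"twist":[0,0,0]},{"jaw":10,"xyz":[0,0,0],"twist":[0,0,0]},{"jaw":10,"xyz":[0,0,0],"twist":[0,0,0]}], grip_force=60)

```text
t: 4.4
tcp_pos: [515.4, -382.1, 31.5]
tool_rot: [-0.0, 0.996, -0.093, -0.0]
ft_force: [-0.1, -0.5, 0.2]
width: 45.3
```

```bash
python3 go.py 514.1 -382.3 31 -1.758 1
```

```text
t 4.4 p [ 515.4 -382.1   31.5] phi -1.757 q [ 0.03  0.64  0.73  1.64 -0.48  1.05 -0.85] F [-0.1 -0.5  0.2] w 45.3 tilt [-0.      0.0001]
{"jaw":0,"xyz":[-1,0,0],"twist":[0,0,0.001]},
```

>>> move_arm(steps=[{"jaw":10,"xyz":[0,0,0],"twist":[0,0,0]},{"jaw":10,"xyz":[0,0,0],"twist":[0,0,0]},{"jaw":10,"xyz":[0,0,0],"twist":[0,0,0]},{"jaw":10,"xyz":[0,0,0],"twist":[0,0,0]},{"jaw":10,"xyz":[0,0,0],"twist":[0,0,0]},{"jaw":10,"xyz":[0,0,0],"twist":[0,0,0]}], grip_force=60)

```text
t: 5.15
tcp_pos: [515.4, -382.2, 31.5]
tool_rot: [-0.0, 0.996, -0.093, 0.0]
ft_force: [-0.2, -0.8, 0.9]
width: 17.7
```

```bash
python3 go.py 514.1 -382.3 31 -1.758 1
```

```text
t 5.15 p [ 515.4 -382.2   31.5] phi -1.757 q [ 0.03  0.64  0.73  1.64 -0.48  1.05 -0.85] F [-0.2 -0.8  0.9] w 17.7 tilt [0. 0.]
{"jaw":0,"xyz":[-1,0,1],"twist":[0,0,0.001]},
```

>>> move_arm(steps=[{"jaw":10,"xyz":[0,0,-10],"twist":[0,0,0]},{"jaw":10,"xyz":[0,0,-20],"twist":[0,0,0]},{"jaw":10,"xyz":[0,0,-35],"twist":[0,0,0]},{"jaw":10,"xyz":[0,0,-25],"twist":[0,0,0]},{"jaw":10,"xyz":[0,0,0],"twist":[0,0,0]}])

```text
t: 5.78
tcp_pos: [516.5, -383.2, 124.8]
tool_rot: [0.001, 0.996, -0.093, 0.002]
ft_force: [-0.1, -1.0, -0.9]
width: 17.0
```

```bash
python3 go.py 577.2 -143.3 121 -1.436 8
```

```text
t 5.775 p [ 516.5 -383.2  124.8] phi -1.757 q [-0.01  0.54  0.8   1.57 -0.41  1.2  -0.9 ] F [-0.1 -1.  -0.9] w 17.0 tilt [ 0.0042 -0.0021]
{"jaw":0,"xyz":[2,-31,0],"twist":[0,0,-0.040]},
{"jaw":0,"xyz":[3,-31,0],"twist":[0,0,-0.040]},
{"jaw":0,"xyz":[4,-31,0],"twist":[0,0,-0.040]},
{"jaw":0,"xyz":[6,-30,0],"twist":[0,0,-0.040]},
{"jaw":0,"xyz":[7,-30,0],"twist":[0,0,-0.040]},
{"jaw":0,"xyz":[8,-30,0],"twist":[0,0,-0.040]},
{"jaw":0,"xyz":[9,-30,0],"twist":[0,0,-0.040]},
{"jaw":0,"xyz":[10,-29,0],"twist":[0,0,-0.040]},
```

>>> move_arm(steps=[{"jaw":10,"xyz":[2,-31,0],"twist":[0,0,-0.04]},{"jaw":10,"xyz":[3,-31,0],"twist":[0,0,-0.04]},{"jaw":10,"xyz":[4,-31,0],"twist":[0,0,-0.04]},{"jaw":10,"xyz":[6,-30,0],"twist":[0,0,-0.04]},{"jaw":10,"xyz":[7,-30,0],"twist":[0,0,-0.04]},{"jaw":10,"xyz":[8,-30,0],"twist":[0,0,-0.04]},{"jaw":10,"xyz":[9,-30,0],"twist":[0,0,-0.04]},{"jaw":10,"xyz":[10,-29,0],"twist":[0,0,-0.04]},{"jaw":10,"xyz":[0,0,30],"twist":[0,0,0]},{"jaw":10,"xyz":[0,0,30],"twist":[0,0,0]}])

```text
t: 7.02
tcp_pos: [575.7, -140.9, 60.6]
tool_rot: [-0.0, 0.998, 0.067, 0.0]
ft_force: [-0.1, 0.4, -1.8]
width: 17.6
```

>>> move_arm(steps=[{"jaw":10,"xyz":[0,0,20],"twist":[0,0,0]},{"jaw":10,"xyz":[0,0,14],"twist":[0,0,0]},{"jaw":10,"xyz":[0,0,0],"twist":[0,0,0]}])

```text
t: 7.4
tcp_pos: [575.3, -141.8, 26.9]
tool_rot: [-0.0, 0.998, 0.067, -0.001]
ft_force: [-0.2, 0.5, -1.1]
width: 17.6
```

```bash
python3 go.py 574.5 -123.5 27 -1.436 1; python3 - <<'E'
from bench import robot
import cv2,numpy as np
t=robot.read_camera("top")["color"][170:270,230:380,::-1];s=robot.read_camera("side")["color"][190:310,240:360,::-1]
cv2.imwrite("pics/g2.png",np.hstack([cv2.resize(t,(420,280),interpolation=2),cv2.resize(s,(280,280),interpolation=2)]))
E
```

```text
t 7.4 p [ 575.3 -141.8   26.9] phi -1.437 q [-0.35  0.52  0.65  1.78 -0.37  0.97 -0.99] F [-0.2  0.5 -1.1] w 17.6 tilt [-0.0013  0.    ]
{"jaw":0,"xyz":[2,-18,-0],"twist":[0,0,-0.001]},
```

View pics/g2.png

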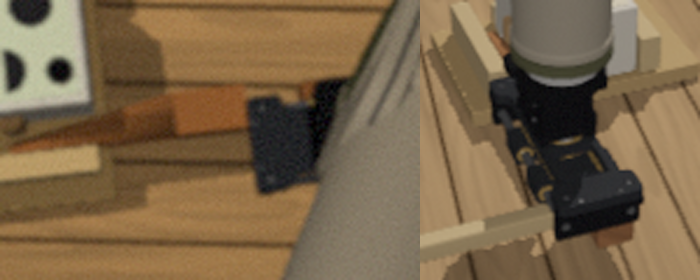

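The picture shows the head in line with the wedge shank, about 48 mm behind the butt. I will approach and begin the first slow tap.

>>> move_arm(steps=[{"jaw":10,"xyz":[2,-14,0],"twist":[0,0,0]},{"jaw":10,"xyz":[0,-14,0],"twist":[0,0,0]},{"jaw":10,"xyz":[0,-8,0],"twist":[0,0,0]},{"jaw":10,"xyz":[0,-3,0],"twist":[0,0,0]},{"jaw":10,"xyz":[0,-3,0],"twist":[0,0,0]},{"jaw":10,"xyz":[0,-3,0],"twist":[0,0,0]},{"jaw":10,"xyz":[0,-3,0],"twist":[0,0,0]},{"jaw":10,"xyz":[0,-3,0],"twist":[0,0,0]},{"jaw":10,"xyz":[0,-3,0],"twist":[0,0,0]}])

```text
t: 8.62
tcp_pos: [570.5, -88.7, 27.5]
tool_rot: [0.0, 0.998, 0.066, 0.0]
ft_force: [0.3, -5.1, -2.0]
width: 17.2
```

```bash
cat >w.py <<'E'
from h import *
from bench import robot
s,p,phi,M=state(robot); d=np.array([36.7*np.cos(phi+np.pi/2),36.7*np.sin(phi+np.pi/2)])
h=p[:2]+d-[601.5,-49.2]; u=np.array([-.1346,.991]);c=np.array([.991,.1346])
F=s["ft_force"]; print("t",s["t"],"face past butt0 %.2f lat %.2f z %.1f phi %.3f"%(h@u+40,h@c,p[2],phi),"F along %.1f lat %.1f z %.1f"%(-F[:2]@u,F[:2]@c,F[2]),"Mz %.2f"%s["moment"][2],"w %.1f"%s["width"])
E
python3 w.py
```

```text
t 8.625 face past butt0 4.98 lat 0.65 z 27.5 phi -1.438 F along 5.1 lat -0.4 z -2.0 Mz -0.14 w 17.2
```

>>> move_arm(steps=[{"jaw":10,"xyz":[0,-3,0],"twist":[0,0,0]},{"jaw":10,"xyz":[0,-3,0],"twist":[0,0,0]},{"jaw":10,"xyz":[0,-3,0],"twist":[0,0,0]},{"jaw":10,"xyz":[0,-3,0],"twist":[0,0,0]},{"jaw":10,"xyz":[0,-3,0],"twist":[0,0,0]}])

```text
t: 9.25
tcp_pos: [568.4, -72.8, 27.5]
tool_rot: [-0.0, 0.998, 0.067, -0.0]
ft_force: [-0.8, -4.3, -1.7]
width: 17.9
```

```bash
python3 w.py
```

```text
t 9.25 face past butt0 20.99 lat 0.76 z 27.5 phi -1.437 F along 4.1 lat -1.3 z -1.7 Mz -0.03 w 17.9
```

>>> move_arm(steps=[{"jaw":10,"xyz":[0,10,0],"twist":[0,0,0]},{"jaw":10,"xyz":[0,0,0],"twist":[0,0,0]},{"jaw":10,"xyz":[0,-8,0],"twist":[0,0,0]},{"jaw":10,"xyz":[0,-3,0],"twist":[0,0,0]},{"jaw":10,"xyz":[0,-3,0],"twist":[0,0,0]}])

```text
t: 9.88
tcp_pos: [568.1, -69.4, 27.5]
tool_rot: [0.0, 0.998, 0.067, 0.0]
ft_force: [0.7, -3.3, -2.7]
width: 17.0
```

```bash
python3 w.py
```

```text
t 9.875 face past butt0 24.40 lat 0.87 z 27.5 phi -1.437 F along 3.4 lat 0.3 z -2.7 Mz -0.11 w 17.0
```

>>> move_arm(steps=[{"jaw":10,"xyz":[0,-2,0],"twist":[0,0,0]},{"jaw":10,"xyz":[0,-2,0],"twist":[0,0,0]}])

```text
t: 10.12
tcp_pos: [567.5, -65.3, 27.5]
tool_rot: [0.0, 0.998, 0.067, 0.0]
ft_force: [0.3, -4.1, -3.8]
width: 17.6
```

>>> move_arm(steps=[{"jaw":10,"xyz":[0,-2,0],"twist":[0,0,0]},{"jaw":10,"xyz":[0,-2,0],"twist":[0,0,0]}])

```text
t: 10.38
tcp_pos: [566.9, -61.1, 27.5]
tool_rot: [0.0, 0.998, 0.067, -0.0]
ft_force: [2.5, -3.9, -2.4]
width: 17.7
```

>>> move_arm(steps=[{"jaw":10,"xyz":[0,-2,0],"twist":[0,0,0]},{"jaw":10,"xyz":[0,-2,0],"twist":[0,0,0]}])

```text
t: 10.62
tcp_pos: [566.4, -57.3, 27.5]
tool_rot: [0.0, 0.998, 0.067, 0.0]
ft_force: [0.6, -5.7, -3.0]
width: 17.4
```

>>> move_arm(steps=[{"jaw":10,"xyz":[0,10,0],"twist":[0,0,0]},{"jaw":10,"xyz":[0,0,0],"twist":[0,0,0]},{"jaw":10,"xyz":[0,-8,0],"twist":[0,0,0]},{"jaw":10,"xyz":[0,-2,0],"twist":[0,0,0]},{"jaw":10,"xyz":[0,-2,0],"twist":[0,0,0]},{"jaw":10,"xyz":[0,-2,0],"twist":[0,0,0]}])

```text
t: 11.38
tcp_pos: [565.9, -54.0, 27.6]
tool_rot: [0.001, 0.998, 0.066, 0.0]
ft_force: [0.5, -5.1, -1.5]
width: 17.5
```

>>> move_arm(steps=[{"jaw":10,"xyz":[0,-2,0],"twist":[0,0,0]},{"jaw":10,"xyz":[0,-2,0],"twist":[0,0,0]}])

```text
t: 11.62
tcp_pos: [565.4, -50.1, 27.6]
tool_rot: [0.001, 0.998, 0.066, 0.0]
ft_force: [0.8, -5.8, -3.1]
width: 17.5
```

>>> move_arm(steps=[{"jaw":10,"xyz":[0,-2,0],"twist":[0,0,0]},{"jaw":10,"xyz":[0,-2,0],"twist":[0,0,0]}])

```text
t: 11.88
tcp_pos: [564.8, -47.1, 27.6]
tool_rot: [0.001, 0.998, 0.066, 0.0]
ft_force: [0.8, -7.6, -3.0]
width: 17.5
```

>>> move_arm(steps=[{"jaw":10,"xyz":[0,-1.5,0],"twist":[0,0,0]},{"jaw":10,"xyz":[0,-1.5,0],"twist":[0,0,0]}])

```text
t: 12.12
tcp_pos: [564.4, -44.2, 27.6]
tool_rot: [0.001, 0.998, 0.066, 0.0]
ft_force: [0.4, -7.9, -2.7]
width: 17.3
```

```bash
python3 w.py
```

```text
t 12.125 face past butt0 49.81 lat 0.60 z 27.6 phi -1.439 F along 7.9 lat -0.7 z -2.7 Mz -0.14 w 17.3
```

>>> move_arm(steps=[{"jaw":10,"xyz":[0,-1.5,0],"twist":[0,0,0]},{"jaw":10,"xyz":[0,-1.5,0],"twist":[0,0,0]}])

```text
t: 12.38
tcp_pos: [564.0, -42.6, 27.6]
tool_rot: [0.002, 0.998, 0.065, 0.0]
ft_force: [1.7, -14.3, -3.3]
width: 17.2
```

The force has climbed to 14.3 N, so the box has met the fence. I will draw back and repeat a firm, slow tap to the same commanded depth.

>>> move_arm(steps=[{"jaw":10,"xyz":[0,5,0],"twist":[0,0,0]},{"jaw":10,"xyz":[0,5,0],"twist":[0,0,0]},{"jaw":10,"xyz":[0,0,0],"twist":[0,0,0]},{"jaw":10,"xyz":[0,-4,0],"twist":[0,0,0]},{"jaw":10,"xyz":[0,-2,0],"twist":[0,0,0]},{"jaw":10,"xyz":[0,-2,0],"twist":[0,0,0]},{"jaw":10,"xyz":[0,-2,0],"twist":[0,0,0]}])

```text
t: 13.25
tcp_pos: [564.1, -42.5, 27.6]
tool_rot: [0.002, 0.998, 0.066, 0.0]
ft_force: [1.4, -14.8, -3.0]
width: 17.7
```

```bash
python3 w.py
```

```text
t 13.25 face past butt0 51.55 lat 0.53 z 27.6 phi -1.440 F along 14.8 lat -0.6 z -3.0 Mz -0.35 w 17.7
```

>>> move_arm(steps=[{"jaw":10,"xyz":[0,5,0],"twist":[0,0,0]},{"jaw":10,"xyz":[0,5,0],"twist":[0,0,0]},{"jaw":10,"xyz":[0,0,0],"twist":[0,0,0]},{"jaw":10,"xyz":[0,-4,0],"twist":[0,0,0]},{"jaw":10,"xyz":[0,-2,0],"twist":[0,0,0]},{"jaw":10,"xyz":[0,-2,0],"twist":[0,0,0]},{"jaw":10,"xyz":[0,-2,0],"twist":[0,0,0]}])

```text
t: 14.12
tcp_pos: [564.1, -42.4, 27.6]
tool_rot: [0.002, 0.998, 0.066, 0.0]
ft_force: [2.5, -14.1, -3.2]
width: 17.3
```

```bash
python3 w.py
```

```text
t 14.125 face past butt0 51.59 lat 0.56 z 27.6 phi -1.440 F along 14.3 lat 0.5 z -3.2 Mz -0.26 w 17.3
```

>>> move_arm(steps=[{"jaw":10,"xyz":[0,10,0],"twist":[0,0,0]},{"jaw":10,"xyz":[0,20,0],"twist":[0,0,0]},{"jaw":10,"xyz":[0,30,0],"twist":[0,0,0]},{"jaw":10,"xyz":[0,40,-20],"twist":[0,0,0]},{"jaw":10,"xyz":[0,20,-30],"twist":[0,0,0]},{"jaw":10,"xyz":[0,0,-30],"twist":[0,0,0]},{"jaw":10,"xyz":[0,0,-10],"twist":[0,0,0]},{"jaw":10,"xyz":[0,0,0],"twist":[0,0,0]}])

```text
t: 15.12
tcp_pos: [580.3, -157.6, 117.4]
tool_rot: [-0.0, 0.998, 0.067, 0.0]
ft_force: [0.2, -0.0, -1.1]
width: 17.2
```

```bash
python3 go.py 515.4 -382.2 121.5 -1.757 8; python3 - <<'E'
from bench import robot
import cv2,numpy as np
t=robot.read_camera("top")["color"];s=robot.read_camera("side")["color"]
cv2.imwrite("pics/g3.png",np.hstack([cv2.resize(t[130:260,170:390],(440,260),interpolation=2),cv2.resize(s[150:280,220:390],(340,260),interpolation=2)])[:,:,::-1])
E
```

```text
t 15.125 p [ 580.3 -157.6  117.4] phi -1.436 q [-0.37  0.42  0.71  1.69 -0.3   1.14 -1.01] F [ 0.2 -0.  -1.1] w 17.2 tilt [0.0006 0.0007]
{"jaw":0,"xyz":[-12,27,-1],"twist":[0,0,0.040]},
{"jaw":0,"xyz":[-11,27,-1],"twist":[0,0,0.040]},
{"jaw":0,"xyz":[-10,28,-1],"twist":[0,0,0.040]},
{"jaw":0,"xyz":[-9,28,-1],"twist":[0,0,0.040]},
{"jaw":0,"xyz":[-7,28,-1],"twist":[0,0,0.040]},
{"jaw":0,"xyz":[-6,29,-1],"twist":[0,0,0.040]},
{"jaw":0,"xyz":[-5,29,-1],"twist":[0,0,0.040]},
{"jaw":0,"xyz":[-4,29,-1],"twist":[0,0,0.040]},
```

View pics/g3.png

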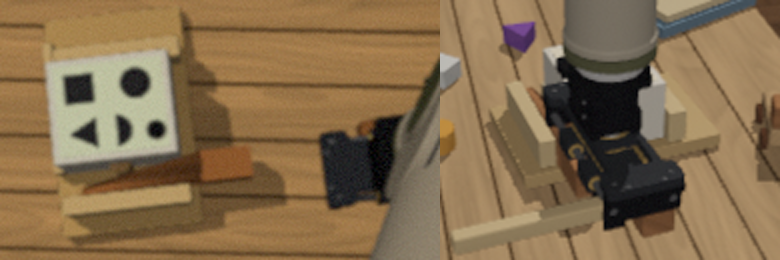

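The wedge is driven in and the box sits against the fence. The last two firm taps, at 14.8 and 14.3 N, moved the wedge about 0.1 mm or less. Now the mallet goes back to its rest.

>>> move_arm(steps=[{"jaw":10,"xyz":[-12,27,0],"twist":[0,0,0.04]},{"jaw":10,"xyz":[-11,27,0],"twist":[0,0,0.04]},{"jaw":10,"xyz":[-10,28,-1],"twist":[0,0,0.04]},{"jaw":10,"xyz":[-9,28,-1],"twist":[0,0,0.04]},{"jaw":10,"xyz":[-7,28,-1],"twist":[0,0,0.04]},{"jaw":10,"xyz":[-6,29,-1],"twist":[0,0,0.04]},{"jaw":10,"xyz":[-5,29,-1],"twist":[0,0,0.04]},{"jaw":10,"xyz":[-4,29,0],"twist":[0,0,0.04]},{"jaw":10,"xyz":[0,0,0],"twist":[0,0,0]},{"jaw":10,"xyz":[0,0,0],"twist":[0,0,0]}])

```text
t: 16.48
tcp_pos: [514.5, -382.8, 121.4]
tool_rot: [-0.001, 0.996, -0.092, -0.001]
ft_force: [0.2, 0.1, -0.9]
width: 17.7
```

```bash
python3 go.py 515.4 -382.2 60 -1.757 3; python3 - <<'E'
from bench import robot
import cv2,numpy as np
t=robot.read_camera("top")["color"];s=robot.read_camera("side")["color"]
cv2.imwrite("pics/g4.png",np.hstack([cv2.resize(t[200:340,400:540],(400,400),interpolation=2),cv2.resize(s[250:420,190:360],(400,400),interpolation=2)])[:,:,::-1])
E
```

```text
t 16.475 p [ 514.5 -382.8  121.4] phi -1.756 q [-0.01  0.55  0.8   1.57 -0.41  1.2  -0.89] F [ 0.2  0.1 -0.9] w 17.7 tilt [-0.0011  0.0013]
{"jaw":0,"xyz":[0,-0,20],"twist":[0,0,0.000]},
{"jaw":0,"xyz":[0,-0,20],"twist":[0,0,0.000]},
{"jaw":0,"xyz":[0,-0,20],"twist":[0,0,0.000]},
```

View pics/g4.png

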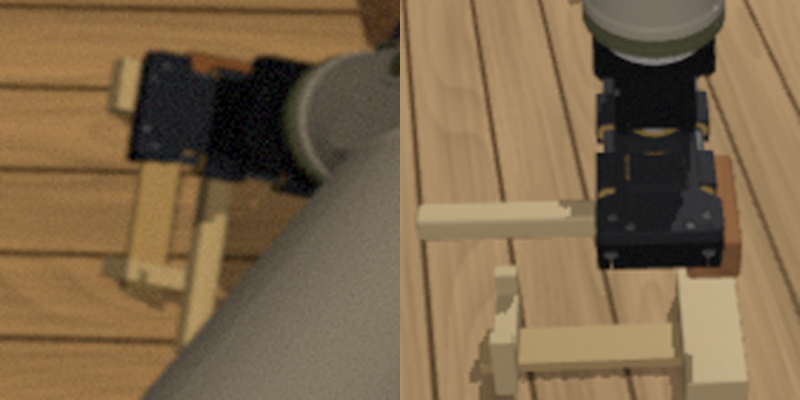

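The mallet hangs level above its rest, with its handle parallel to the strip. I will lower it slowly.

>>> move_arm(steps=[{"jaw":10,"xyz":[1,0,20],"twist":[0,0,0]},{"jaw":10,"xyz":[0,0,30],"twist":[0,0,0]},{"jaw":10,"xyz":[0,0,20],"twist":[0,0,0]},{"jaw":10,"xyz":[0,0,10],"twist":[0,0,0]},{"jaw":10,"xyz":[0,0,5],"twist":[0,0,0]},{"jaw":10,"xyz":[0,0,0],"twist":[0,0,0]}])

```text
t: 17.32
tcp_pos: [515.5, -384.3, 37.8]
tool_rot: [0.0, 0.996, -0.093, 0.0]
ft_force: [0.8, -0.8, -1.0]
width: 17.3
```

```bash
python3 go.py 515.4 -382.2 31.5 -1.757 1
```

```text
t 17.325 p [ 515.5 -384.3   37.8] phi -1.757 q [ 0.03  0.64  0.74  1.63 -0.48  1.06 -0.85] F [ 0.8 -0.8 -1. ] w 17.3 tilt [ 0.0004 -0.0002]
{"jaw":0,"xyz":[-1,-2,6],"twist":[0,0,-0.000]},
```

>>> move_arm(steps=[{"jaw":10,"xyz":[0,-2,2],"twist":[0,0,0]},{"jaw":10,"xyz":[0,0,2],"twist":[0,0,0]},{"jaw":10,"xyz":[0,0,1],"twist":[0,0,0]},{"jaw":10,"xyz":[0,0,1],"twist":[0,0,0]},{"jaw":10,"xyz":[0,0,0],"twist":[0,0,0]}])

```text
t: 17.95
tcp_pos: [515.8, -382.2, 31.5]
tool_rot: [-0.0, 0.996, -0.093, 0.0]
ft_force: [-0.1, 0.2, -0.8]
width: 17.3
```

>>> move_arm(steps=[{"jaw":10,"xyz":[0,0,0.5],"twist":[0,0,0]},{"jaw":10,"xyz":[0,0,0.5],"twist":[0,0,0]},{"jaw":10,"xyz":[0,0,0],"twist":[0,0,0]}])

```text
t: 18.32
tcp_pos: [515.7, -382.2, 31.4]
tool_rot: [-0.0, 0.996, -0.093, 0.0]
ft_force: [-3.6, 3.9, 9.8]
width: 17.4
```

It has seated, with about 10 N of contact. I will ease off a little and release.

>>> move_arm(steps=[{"jaw":10,"xyz":[0,0,-0.7],"twist":[0,0,0]},{"jaw":60,"xyz":[0,0,0],"twist":[0,0,0]},{"jaw":60,"xyz":[0,0,0],"twist":[0,0,0]},{"jaw":60,"xyz":[0,0,0],"twist":[0,0,0]},{"jaw":60,"xyz":[0,0,0],"twist":[0,0,0]},{"jaw":60,"xyz":[0,0,0],"twist":[0,0,0]},{"jaw":60,"xyz":[0,0,-5],"twist":[0,0,0]},{"jaw":60,"xyz":[0,0,-20],"twist":[0,0,0]},{"jaw":60,"xyz":[0,0,-50],"twist":[0,0,0]},{"jaw":60,"xyz":[0,0,-60],"twist":[0,0,0]}])

```text
t: 19.58
tcp_pos: [515.3, -382.0, 168.5]
tool_rot: [-0.0, 0.996, -0.093, -0.0]
ft_force: [0.5, -0.2, -0.1]
width: 60.3
```

>>> move_arm(steps=[{"jaw":60,"xyz":[-30,0,-50],"twist":[0,0,0]},{"jaw":60,"xyz":[-50,-30,-20],"twist":[0,0,0]},{"jaw":60,"xyz":[-50,-40,0],"twist":[0,0,0]},{"jaw":60,"xyz":[-10,-50,0],"twist":[0,0,0]},{"jaw":60,"xyz":[0,-50,0],"twist":[0,0,0]},{"jaw":60,"xyz":[0,-50,0],"twist":[0,0,0]},{"jaw":60,"xyz":[0,0,0],"twist":[0,0,0]}])

```text
t: 20.45
tcp_pos: [425.6, -143.7, 238.4]
tool_rot: [-0.001, 0.996, -0.091, 0.001]
ft_force: [-0.0, -1.3, 0.1]
width: 60.1
```

```bash
python3 go.py 515.4 -382.2 31.5 -1.757 1|head -1; python3 - <<'E'
from bench import robot
import cv2,numpy as np
t=robot.read_camera("top")["color"];s=robot.read_camera("side")["color"]
cv2.imwrite("pics/t9.png",t[:,:,::-1])
cr=lambda i,x,y:cv2.resize(i[y:y+140,x:x+190],(400,295),interpolation=2)
t0=cv2.imread("pics/top0.png")[:,:,::-1]
cv2.imwrite("pics/g5.png",np.vstack([np.hstack([cr(t,350,205),cr(s,180,280)]),np.hstack([cr(t0,350,205),cr(t,110,130)])])[:,:,::-1])
E
```

```text
t 20.45 p [ 425.6 -143.7  238.4] phi -1.753 q [-0.53 -0.14  0.71  1.91  0.09  1.34 -1.61] F [-0.  -1.3  0.1] w 60.1 tilt [0.0014 0.0011]
```

View pics/g5.png

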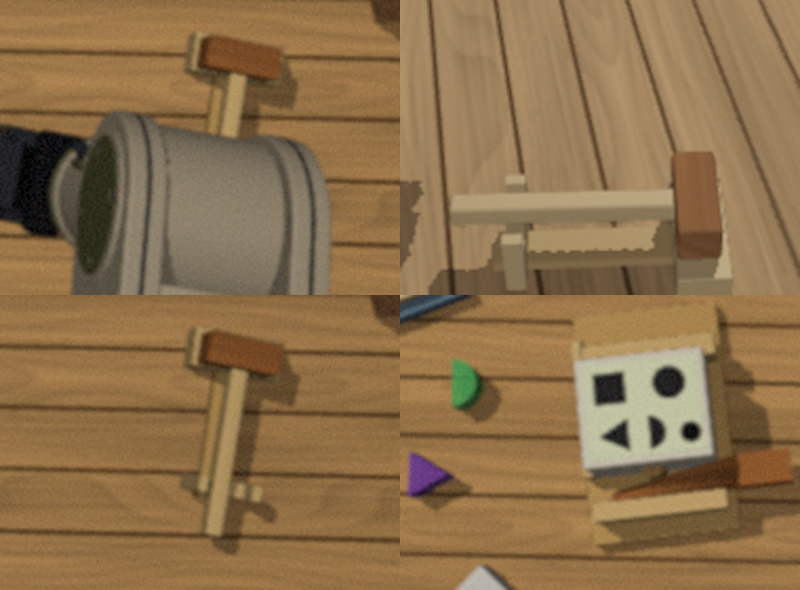

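The mallet is back on its rest. Its head lies within about 1 px of its original pixels, and the handle is over the bar between the ears. The wedge is in, the box is against the fence, and the shapes in the picture have not moved.

```bash
python3 -c "
from bench import robot
print(robot.sign_off())"
```

```text
the job is handed in; nothing more can be done
None
```

The box is wedged tight in its cradle and the mallet is back on its rest; I handed the job in at about 20.5 s of the 54 s allowed.

- **Grip:** I held the handle about 37 mm behind the head centre, not the suggested 55 mm, to reduce twisting. The gripper only reaches 60 N, below the suggested 80 N, but the tool yaw and finger opening held steady, and I saw no sign of the handle twisting.
- **Driving the wedge:** Slow taps with draw-backs moved it about 50 mm. The force ran at 4–8 N, then climbed to 14.3 N when the box met the fence.
- **Tightness check:** Two more firm taps reached 14.8 N and 14.3 N and moved the wedge about 0.1 mm or less. The highest tap force I read was 14.8 N; forces are only read at the end of each move, so a brief peak in between would not show.
- **Laying back:** Lowering the mallet pressed about 10 N on the rest for a moment before I eased off and released it. In the last pictures it lies within about 1 px (some 2–3 mm) of where it was.
- **Surroundings:** The last pictures show the box against the fence and the green and violet shapes unmoved. The square was only partly in view and the amber cylinder was not in that crop, but the arm passed well clear of both. No checks failed.

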